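# Clamp the sharpening stone with the hex key

## Task

Clamp the sharpening stone in its holder: take the blue T-handled hex key from its wooden stand, fit it into the cam screw hidden at the bottom of the holder's round hole (press only lightly and turn until it drops in), and turn the screw clockwise as far as it goes, so that the brass jaw grips the stone, without forcing it further. Then put the key back in its stand, tip down in the hole, and leave the other things on the worktop where they are.

Things in the scene. Friction and masses are not known exactly. Their poses are not given: they have to be found in the camera images.
- key_handle (a point): Centre of the handle of the loose hex key (about 160 g): blue bar with black bands, 84 mm long (x axis), 22 mm thick (y), 24 mm high (z, up when the key stands tip down). The steel hexagon shaft runs from the middle of its underside to the tip 87 mm below this point. Starts upright in the stand, at any yaw.
- key_tip (a point): Centre of the flat end face of the key's hexagon shaft, same axes as key_handle and 87 mm below it. Shaft 20 mm across flats, 23.1 mm across corners (two corners on the x axis), the end slightly bevelled.
- bore_mouth (a point): Centre of the mouth of the round upright hole in the grey block (64 x 70 mm, top 54 mm above the worktop) of the fixed stone holder; z up, x along the holder towards the stone. Countersunk from 35 mm to the bore of 24.1 mm over the first 8 mm.
- socket_rim (a point): Point on the bore's axis at the upper edge of the cam screw's hexagon socket, 32 mm below bore_mouth; axes are the holder's and do NOT turn with the socket. Socket 20.9 mm across flats, 12 mm deep: the seated key's tip is 12 mm below this point. Its turn angle is unknown and not readable; it repeats every 60 degrees, and the key enters within about 5 degrees either way.
- stand_hole (a point): Centre of the mouth of the round hole, 29 mm in diameter and 40 mm deep, in the top of the fixed wooden stand (block 58 x 58 mm, 50 mm high); z up.
- jaw (a joint): Travel of the brass jaw (10 x 66 mm plate between block and stone) towards the stone, in m, driven by the cam screw: 7.5 mm per rad. Starts between 0 and 0.0023; 0.006 = clamped. The screw turns clockwise seen from above, against about 0.2 N m of friction, 0.5 to 0.8 rad to a firm stop (about 2 N m per rad), where the jaw is clamped; it also turns 0.3 rad back.
- egg_timer: Red and white kitchen timer, 59 mm wide, 52 mm high, loose bystander; origin at the centre of its underside.
- tin_tuna: Flat tin, 86 mm in diameter, 40 mm high, loose bystander; origin at the centre of its underside.
- spice_c: Spice jar with black cap, 41 mm in diameter, 105 mm high, loose bystander; origin at the centre of its underside.
- holder: The sharpening-stone holder, fixed, 252 mm long, 78 mm wide; the stone (142 x 60 mm, grey over red, top 34 mm above the worktop) lies beyond the block. Origin on the worktop under the axis of the bore, x along the holder towards the stone.
- key: The hex key as a whole; origin at the centre of its tip, z towards the handle.
- key_end: The bevelled last 1.2 mm of the key's shaft, part of the key; origin and axes as key_tip.
There are look-alikes about, which are no part of the job. Of the things that look like the key, the middle-sized one is meant.

How it is judged (in metres and radians):
On the way, in this order (a step that is already met when the one before it is completed fails the run):
1. the key has dropped into the hexagon socket (z of key_tip in the frame of socket_rim below -0.008 m and horizontal distance between key_tip and socket_rim below 0.004 m), for 0.1 s.
2. with the key in the socket, the screw has been turned until the jaw is clamped (value of joint jaw above 0.0055 m and z of key_tip in the frame of socket_rim below -0.006 m and horizontal distance between key_tip and socket_rim below 0.004 m), for 0.1 s.
At the end, for the whole second after the job is handed in: The jaw is still clamped (travel over 5.2 mm of 6), and the key is at rest in its stand: tip within 12 mm of the hole's axis and more than 32 mm below its mouth, leaning less than 0.3 rad (value of joint jaw above 0.0052 m and horizontal distance between key_tip and stand_hole below 0.012 m and z of key_tip in the frame of stand_hole below -0.032 m and angle between key_handle's own z axis and vertical below 0.3 rad and linear speed of key below 0.02 m/s); the robot touches nothing.
It fails at once if the key's end is pressed hard on the holder or screw (over 45 N) (contact force between key_end and holder above 45 N).
It fails at once if the key is forced in the socket or bore: contact forces adding up to over 100 N, as at about 0.5 N m on the screw (contact force between key and holder above 100 N).
It fails at once if the robot's fingers push on the holder or its jaw (over 10 N) (contact force between the fingers and holder above 10 N).
It fails at once if the timer, the tin or the spice jar is moved by over 3 cm (distance of any of egg_timer, tin_tuna, spice_c from where it was at the start of the episode above 0.03 m).
It also fails if it takes over 72 s, if anything falls off the work surface, if the arm or the gripper's body presses on something with over 40 N, if the wrist force passes 120 N, or if a joint passes its speed limit or range.

## Robot

A 6-joint arm with a two-finger parallel gripper is mounted at the origin on a cart in front of the work surface, level with it; the furniture and walls round the work are solid. World frame = base frame: x ahead of the robot, y to its left, z up, the work surface at z = 0. Lengths are in mm, angles in degrees, forces in N, time in s.
With the tool pointing down it reaches from about 375 to 750 mm from the base axis. Payload 9 kg.
Tool frame: the origin (TCP) lies midway between the tips of the shut fingers; the grasp point (between the pads) lies 19 mm behind it; z points along the fingers, y is the direction in which the jaws open and shut (so a half turn about z gives the same grasp; the last joint's range is limited). The gripper opens to 85 mm and grips with 20 to 120 N. Pads are 22 mm wide; open, the fingers measure 114 mm over their backs; the gripper's body (76 mm by 85 mm) begins 54 mm behind the grasp point. The pads swing forward as they close: fully open they stand 13 mm farther back than shut.
Start: joints at [-80.197, 5.964, 5.575, 89.605, 0, 77.527], TCP at [227.459, -555.247, 231.331] pointing down, gripper open.
Joint ranges: [-171.21, 171.21], [-48.23, 106.86], [-62.78, 66.21], [-105.2, 120.99], [-86.42, 89.51], [-180, 180]. Speed limits (degrees/s): [127.2, 127.2, 147.25, 180, 180, 180].

## Interface

Orientations are given as a 3x3 rotation matrix whose columns are the frame's x, y, z axes.
In Python, from cell import monitor, viewer, ticket gives the robot as it stands. The module is installed in compiled form; this text tells all that it offers.
- The arm moves only by the tool move_arm, never from a script. Its argument "increments" is a list of rows, each a list of 7 numbers: the finger opening in mm, from 0 to 85.4, then the shift along the tool's x, y, z in mm, then the turn, a rotation vector about the tool's x, y, z in degrees. In form: [[gripper, tx, ty, tz, ax, ay, az], ...]. A call has 1 to 10 rows; each row is the pose to reach, as a shift and turn from the pose commanded when the call began, along the tool's axes at that moment; what a row does not reach only later rows make up. A row lasts 1/10 s, in which the tool goes at most 50 mm and 8.59 degrees, less where a joint would pass 70% of its speed; a pose out of reach is approached as far as the arm can. A call with a gripper value outside its range is refused whole. The fingers move at their own pace and stop on an object; "grip_force" is the grip in N (left out, the last holds). Time passes only in rows, so rows that repeat a pose let the fingers close. It gives the time, the measured TCP pose, the force and the opening at its end, in the units of the state.
- monitor.read_state(): the state, without advancing time (a new reading comes with each control period).
- viewer.read_camera(name): name is "side" or "top"; returns a dict with "pixels" (420x560x3 uint8, blue, green, red), "depth" (420x560 float32, mm along the optical axis (not along the pixel's ray), 0 where there is no reading), "intrinsics" (3x3 intrinsics, pixels), "xyz" and "orientation" of the camera in the world. Camera axes: x right, y up, looking along -z (the intrinsics and any distortion apply to the point x, -y, -z); pixel columns grow to the right and rows downward; lengths in mm; the calibration is good to about 2 mm. A picture is of the moment at which its call begins.
- ticket.finish_job(): hands the job in, once; it reports no verdict.
The state is a dict: "clock": time; "joint_pos": joint angles; "joint_velocities": joint speeds; "joint_efforts": joint torques, N m; "tcp_pos": TCP position; "orientation": TCP orientation; "wrist_force": force on the tool from outside, world axes, zero at the start; "torque": the same for the moment, N m; "opening": opening from 0.0 (shut) to 1.0 (fully open).
Only numpy, scipy, OpenCV 4.12 (cv2) and the standard library are available. Lean on these libraries where they do the work, as an engineer would, in place of code of your own. Each camera call takes 0.05 s, during which the arm holds its last target. There are 200 camera calls.

## Working session

There is one attempt and no reset: what is moved stays moved. The work goes in short steps, Python scripts to look and compute and a tool call to move; the robot and the scene stay as the last step left them, time stands still between calls to the robot, and variables do not carry over. Pictures are saved under pics/ and viewed, about 8 in all and at most 12, crops included, and the job is handed in when it is done.

Besides the shell and the picture viewer there is one more tool, called after ">>>" in YAML: its name, and indented under it one key for each argument. move_arm: Moves the arm, as the interface text tells. Its arguments: {"type":"object","properties":{"increments":{"type":"array"},"grip_force":{"type":"number"}},"required":["increments"]}

```bash
mkdir -p pics; cat > h.py <<'E'
import numpy as np, cv2, pickle
from cell import monitor, viewer, ticket
def snap(n,name):
    c=viewer.read_camera(n); cv2.imwrite(f'pics/{name}.png',c['pixels']); pickle.dump(c,open(f'pics/{name}.pkl','wb')); return c
def load(name): return pickle.load(open(f'pics/{name}.pkl','rb'))
def cloud(c):
    K=np.array(c['intrinsics']);d=c['depth'].astype(float);v,u=np.mgrid[:d.shape[0],:d.shape[1]]
    P=np.stack([(u-K[0,2])/K[0,0]*d,-(v-K[1,2])/K[1,1]*d,-d],-1)
    return P@np.array(c['orientation']).T+np.array(c['xyz'])
E
python3 - <<'E'
from h import *
for n in('top','side'):
    c=snap(n,n+'0'); print(n,c['xyz'],np.round(c['orientation'],3).tolist(),np.round(c['intrinsics'],1).tolist())
    print([k for k in c])
print(monitor.read_state())
a=[cv2.imread(f'pics/{n}0.png') for n in('top','side')]
E
```

```text
top [ 414.83911171    1.54816092 1052.600936  ] [[-0.019, 0.993, -0.114], [-1.0, -0.017, 0.017], [0.015, 0.115, 0.993]] [[541.9, 0.0, 288.1], [0.0, 541.9, 215.1], [0.0, 0.0, 1.0]]
['pixels', 'depth', 'intrinsics', 'xyz', 'orientation']
side [ 351.41120663 -828.94956421  497.50788231] [[0.977, 0.106, -0.184], [-0.212, 0.426, -0.88], [-0.015, 0.899, 0.439]] [[531.6, 0.0, 285.3], [0.0, 531.6, 205.3], [0.0, 0.0, 1.0]]
['pixels', 'depth', 'intrinsics', 'xyz', 'orientation']
{'clock': 0.1, 'joint_pos': array([-8.01960510e+01,  5.99651642e+00,  5.53131407e+00,  8.96053942e+01,
       -6.47045897e-04,  7.75295014e+01]), 'joint_velocities': array([-0.08151169, -0.06265435,  0.14402179, -0.08096782,  0.05900042,
       -0.02195802]), 'joint_efforts': array([ 7.34800851e-03, -5.58211684e+01,  5.04716170e+01,  1.31825518e-02,
       -1.86773659e-04, -3.64607928e-06]), 'tcp_pos': array([ 227.40516582, -554.90390674,  230.58467912]), 'orientation': array([[ 9.25378880e-01,  3.79043376e-01, -2.20934074e-04],
       [ 3.79043354e-01, -9.25378121e-01,  1.21222481e-03],
       [ 2.55038224e-04, -1.20551083e-03, -9.99999241e-01]]), 'wrist_force': array([-0.19076577, -0.6153378 , -0.82748152]), 'torque': array([-0.00805986,  0.01371747, -0.01803649]), 'opening': 0.9992906470873615}
```

View pics/top0.png

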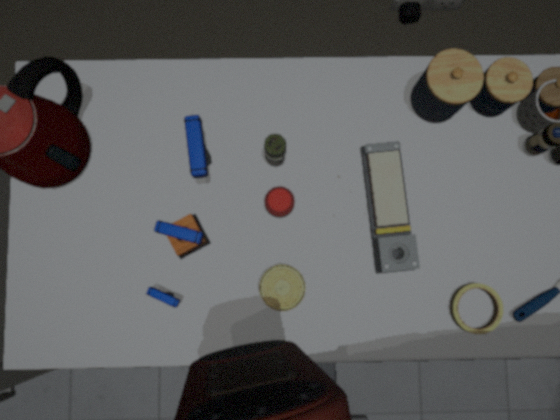

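View pics/side0.png

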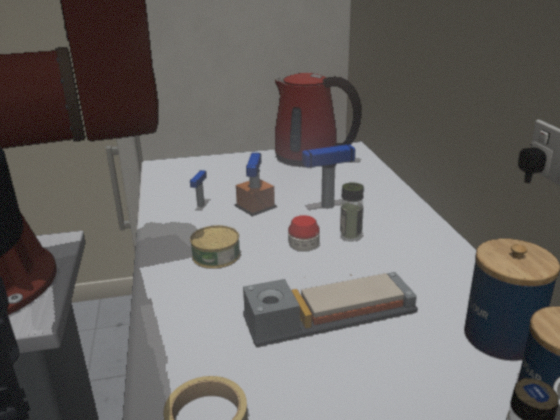

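Three look-alikes in the top picture: large (196,146), middle in the wooden stand (178,232), small (163,297). The middle one fits, since it is middle-sized and stands in the stand. The bore is at about (399,253). Next I measure these and take one enlarged crop.

```bash
python3 - <<'E'
from h import *
for nm in('top0','side0'):
    c=load(nm);P=cloud(c);I=c['pixels'];hsv=cv2.cvtColor(I,cv2.COLOR_BGR2HSV)
    m=((hsv[...,0]>105)&(hsv[...,0]<128)&(hsv[...,1]>150)).astype(np.uint8)
    n,l,s,ce=cv2.connectedComponentsWithStats(m)
    for i in range(1,n):
        if s[i,4]<60: continue
        q=P[(l==i)&(c['depth']>0)]
        z=q[:,2];t=q[(z>np.percentile(z,80)-6)]
        (cx,cy),(w,h),a=cv2.minAreaRect(t[:,:2].astype(np.float32))
        print(nm,ce[i].round(),s[i,4],'z',np.percentile(z,[5,50,95]).round(),'rect',round(cx),round(cy),round(w),round(h),round(a,1))
        e=np.linalg.svd(t[:,:2]-t[:,:2].mean(0),full_matrices=False)[2][0];print('  axis deg',np.degrees(np.arctan2(e[1],e[0])).round(1),t.mean(0).round(1))
c=load('top0');P=cloud(c);
# stand top and block top
for nm,(u0,v0,u1,v1),zr in(('stand',(155,205,220,265),(46,54)),('block',(360,225,430,280),(50,58)),('stone',(355,140,425,240),(30,38)),('holder',(350,130,430,280),(6,70))):
    R=P[v0:v1,u0:u1].reshape(-1,3);r=R[(R[:,2]>zr[0])&(R[:,2]<zr[1])]
    print(nm,len(r),r.mean(0).round(1) if len(r) else'',cv2.minAreaRect(r[:,:2].astype(np.float32)) if len(r)>5 else '')
a=cv2.resize(c['pixels'][200:310,130:230],(400,440),interpolation=3);b=cv2.resize(c['pixels'][220:280,360:430],(380,326),interpolation=3)
o=np.zeros((440,790,3),np.uint8);o[:,:400]=a;o[:326,410:]=b;cv2.imwrite('pics/crop1.png',np.clip(o*1.6,0,255).astype(np.uint8))
E
```

```text
top0 [196. 146.] 876 z [126. 129. 132.] rect 646 144 106 27 6.4
  axis deg -173.1 [645.2 144.3 129.2]
top0 [178. 232.] 477 z [107. 110. 112.] rect 497 177 82 19 74.0
  axis deg 73.4 [497.4 176.8 109.7]
top0 [163. 296.] 238 z [68. 72. 74.] rect 385 211 57 13 63.7
  axis deg 64.6 [385.2 211.4  71.6]
side0 [339. 148.] 68 z [127. 128. 129.] rect 666 145 45 20 10.4
  axis deg -166.7 [669.4 144.5 127.9]
stand 480 [496.1 177.5  50.6] ((497.37506103515625, 177.89207458496094), (58.37101364135742, 58.0859489440918), 27.001815795898438)
block 1088 [ 455.4 -218.2   54.4] ((455.4000549316406, -218.79270935058594), (63.869140625, 71.266845703125), 4.855288028717041)
stone 2575 [ 581.  -207.4   34.3] ((582.4605712890625, -207.9048614501953), (174.28216552734375, 68.92921447753906), 5.341905117034912)
holder 5294 [ 541.6 -206.9   33.9] ((556.9483642578125, -218.98968505859375), (134.0247802734375, 278.3436279296875), 85.86646270751953)
```

View pics/crop1.png

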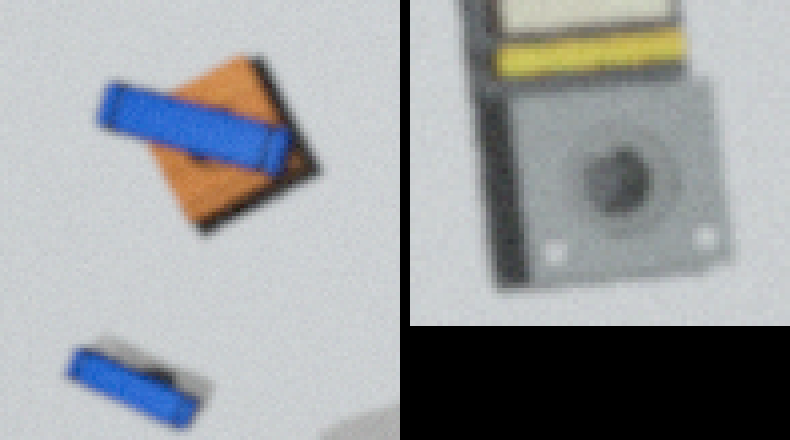

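The crop confirms the middle key: handle centre (497,177), top z 110, long axis 73.5°, seated in the stand (58 mm block, top at z 50). The bore sits about in the centre of the grey block. I refine the bore and work out the approach.

```bash
cat >> h.py <<'E'
def plan(xyz,yaw=None,s=None):
    s=s or monitor.read_state();R=s['orientation'];d=R.T@(np.array(xyz)-s['tcp_pos'])
    y=np.degrees(np.arctan2(R[1,0],R[0,0]));a=None
    if yaw is not None: # keep z down
        from scipy.spatial.transform import Rotation as Q
        c,n=np.cos(np.radians(yaw)),np.sin(np.radians(yaw));T=np.array([[c,n,0],[n,-c,0],[0,0,-1]])
        a=Q.from_matrix(R.T@T).as_rotvec(degrees=True).round(2)
    print('yaw',y.round(2),'shift',d.round(2),'turn',a)
def st():
    s=monitor.read_state();R=s['orientation'];print('t',s['clock'],'tcp',s['tcp_pos'].round(2),'yaw',np.degrees(np.arctan2(R[1,0],R[0,0])).round(2),'z',R[:,2].round(4),'F',s['wrist_force'].round(2),'T',s['torque'].round(3),'op',round(s['opening'],3),'j',s['joint_pos'].round(1));return s
E
python3 - <<'E'
from h import *
c=load('top0');P=cloud(c);I=c['pixels']
W=P[225:280,365:425];z=W[...,2]
cen=np.array([455.4,-218.7]);r=np.linalg.norm(W[...,:2]-cen,axis=2)
# countersink edge: fit circle to boundary of the low area, projected at z=54 along rays
o=np.array(c['xyz']);
def at(Q,h): return o+(Q-o)*((h-o[2])/(Q[...,2]-o[2]))[...,None]
for thr in(52,50,47,44):
    m=(r<26)&(z<thr)&(z>5); q=at(W[m],(54+thr)/2 if thr>50 else thr); (x,y),rad=cv2.minEnclosingCircle(q[:,:2].astype(np.float32)); print(thr,m.sum(),q.mean(0).round(1),np.round((x,y,rad),1))
g=I[225:280,365:425].astype(float).mean(2); m=(r<22)&(g<np.percentile(g[r<22],25)); print('dark',at(W[m],46).mean(0).round(1))
print(g[r<22].min(),g[r<22].max())
plan([440,-260,300],100);plan([497.4,176.9,200],253.5)
E
```

```text
52 279 [ 455.3 -219.4   53. ] [ 455.  -217.6   25.1]
50 210 [ 455.4 -219.    50. ] [ 456.  -220.    17.5]
47 140 [ 455.  -219.1   47. ] [ 454.  -219.8   14.7]
44 124 [ 455.1 -219.2   44. ] [ 455.2 -218.4   12.3]
dark [ 455.5 -219.4   46. ]
43.0 101.66666666666667
yaw 22.27 shift [ 308.53 -192.4   -69.1 ] turn [-5.000e-02 -6.000e-02 -7.773e+01]
yaw 22.27 shift [ 527.23 -574.82   31.41] turn [-5.0000e-02  7.0000e-02  1.2877e+02]
```

>>> move_arm:
  increments:
    - [85,100,-100,-60,0,0,-8]
    - [85,150,-100,-60,0,0,-16]
    - [85,200,-100,-60,0,0,-24]
    - [85,250,-120,-60,0,0,-32]
    - [85,300,-150,-60,0,0,-40]
    - [85,310,-190,-60,0,0,-48]
    - [85,310,-190,-60,0,0,-56]
    - [85,310,-190,-60,0,0,-64]
    - [85,310,-190,-60,0,0,-72]
    - [85,310,-190,-60,0,0,-80]

```text
clock: 1.1
tcp_pos: [442.7, -260.8, 291.1]
orientation: [[-0.22, 0.975, -0.0], [0.975, 0.22, 0.0], [0.0, -0.0, -1.0]]
wrist_force: [0.6, -0.2, 0.1]
opening: 0.996
```

>>> move_arm:
  increments:
    - [85,50,20,0,0,0,-8]
    - [85,100,40,0,0,0,-16]
    - [85,150,60,0,0,0,-24]
    - [85,200,80,0,0,0,-32]
    - [85,250,95,0,0,0,-40]
    - [85,300,110,20,0,0,-48]
    - [85,345,125,40,0,0,-56]
    - [85,380,140,60,0,0,-64]
    - [85,405,147,80,0,0,-72]
    - [85,415,150,90,0,0,-80]

```text
clock: 2.1
tcp_pos: [498.9, 179.0, 198.0]
orientation: [[-0.999, -0.049, -0.004], [-0.049, 0.999, 0.0], [0.004, 0.001, -1.0]]
wrist_force: [-0.7, -0.7, -0.4]
opening: 0.999
```

>>> move_arm:
  increments:
    - [85,0,0,0,0,0,-8]
    - [85,0,0,0,0,0,-16]
    - [85,0,0,0,0,0,-24]
    - [85,0,0,0,0,0,-32]
    - [85,0,0,0,0,0,-40]
    - [85,0,0,0,0,0,-48]
    - [85,0,0,0,0,0,-56]
    - [85,0,0,0,0,0,-64]
    - [85,0,0,0,0,0,-70.5]
    - [85,0,0,0,0,0,-70.5]

```text
clock: 3.1
tcp_pos: [500.4, 175.5, 200.9]
orientation: [[-0.295, -0.956, -0.001], [-0.956, 0.295, -0.0], [0.0, 0.001, -1.0]]
wrist_force: [-0.3, 0.0, 0.3]
opening: 0.991
```

```bash
python3 - <<'E'
from h import *
st();plan([497.3,177,78],253.5)
E
```

```text
t 3.1 tcp [500.41 175.47 200.9 ] yaw -107.13 z [-7.e-04 -2.e-04 -1.e+00] F [-0.3   0.02  0.29] T [-0.031 -0.039  0.047] op 0.991 j [  5.2  -6.4  -9.9  86.5  -0.  -67.7]
yaw -107.13 shift [ -0.59   3.35 122.9 ] turn [ 0.03 -0.02 -0.63]
```

>>> move_arm:
  increments:
    - [85,-0.5,3.3,30,0,0,-0.6]
    - [85,-0.5,3.3,60,0,0,-0.6]
    - [85,-0.5,3.3,85,0,0,-0.6]
    - [85,-0.5,3.3,105,0,0,-0.6]
    - [85,-0.5,3.3,118,0,0,-0.6]
    - [85,-0.5,3.3,125,0,0,-0.6]
    - [85,-0.5,3.3,125,0,0,-0.6]
    - [50,-0.5,3.3,125,0,0,-0.6]
    - [40,-0.5,3.3,125,0,0,-0.6]
    - [34,-0.5,3.3,125,0,0,-0.6]
  grip_force: 20

```text
clock: 4.1
tcp_pos: [498.2, 177.0, 77.2]
orientation: [[-0.286, -0.958, 0.001], [-0.958, 0.286, 0.0], [-0.0, -0.001, -1.0]]
wrist_force: [0.3, -0.0, -0.4]
opening: 0.504
```

```bash
python3 - <<'E'
from h import *
st();plan([497.3,177,76],253.5)
E
```

```text
t 4.1 tcp [498.23 177.    77.16] yaw -106.64 z [ 1.4e-03  1.0e-04 -1.0e+00] F [ 0.32 -0.02 -0.39] T [-0.016  0.036 -0.011] op 0.504 j [  5.4  -4.9 -21.4  73.4  -0.  -68. ]
yaw -106.64 shift [0.27 0.89 1.16] turn [-0.08  0.03 -0.14]
```

Close gently, then firm up the grip.

>>> move_arm:
  increments:
    - [30,0,0,0,0,0,0]
    - [26,0,0,0,0,0,0]
    - [22,0,0,0,0,0,0]
    - [18,0,0,0,0,0,0]
    - [10,0,0,0,0,0,0]
    - [10,0,0,0,0,0,0]
  grip_force: 30

```text
clock: 4.7
tcp_pos: [497.6, 177.0, 76.5]
orientation: [[-0.286, -0.958, -0.0], [-0.958, 0.286, 0.0], [-0.0, 0.0, -1.0]]
wrist_force: [-3.1, 0.3, 3.7]
opening: 0.253
```

>>> move_arm:
  increments:
    - [5,0,0,0,0,0,0]
    - [5,0,0,0,0,0,0]
    - [5,0,0,0,0,0,0]
  grip_force: 80

```text
clock: 5.0
tcp_pos: [497.7, 177.0, 76.6]
orientation: [[-0.286, -0.958, 0.0], [-0.958, 0.286, 0.0], [-0.0, -0.0, -1.0]]
wrist_force: [-1.6, 0.8, 5.7]
opening: 0.245
```

```bash
python3 - <<'E'
from h import *
st()
E
```

```text
t 5.0 tcp [497.67 177.    76.59] yaw -106.62 z [ 2.e-04  0.e+00 -1.e+00] F [-1.63  0.83  5.68] T [0.048 0.708 0.004] op 0.245 j [  5.4  -4.9 -21.5  73.4   0.  -68. ]
```

>>> move_arm:
  increments:
    - [5,0,0,-10,0,0,0]
    - [5,0,0,-25,0,0,0]
    - [5,0,0,-45,0,0,0]
    - [5,0,0,-65,0,0,0]
    - [5,0,0,-80,0,0,0]
    - [5,0,0,-90,0,0,0]
    - [5,0,0,-95,0,0,0]
    - [5,0,0,-95,0,0,0]

```text
clock: 5.8
tcp_pos: [497.8, 177.0, 171.7]
orientation: [[-0.286, -0.958, 0.001], [-0.958, 0.286, -0.0], [-0.0, -0.001, -1.0]]
wrist_force: [-0.5, -0.8, -1.8]
opening: 0.24
```

```bash
python3 - <<'E'
from h import *
st();plan([455.3,-219.1,160],253.5)
c=snap('side','s1');snap('top','t1');P=cloud(c)
I=cv2.imread('pics/s1.png');cv2.imwrite('pics/s1c.png',cv2.resize(I[80:240,170:330],(640,640),interpolation=3))
E
```

```text
t 5.8 tcp [497.84 176.96 171.68] yaw -106.62 z [ 6.e-04 -0.e+00 -1.e+00] F [-0.49 -0.78 -1.77] T [-0.018 -0.002  0.04 ] op 0.24 j [  5.4  -6.8 -13.4  83.4  -0.  -68. ]
yaw -106.62 shift [391.68 -72.53  11.67] turn [-0.03  0.01 -0.12]
```

View pics/s1c.png

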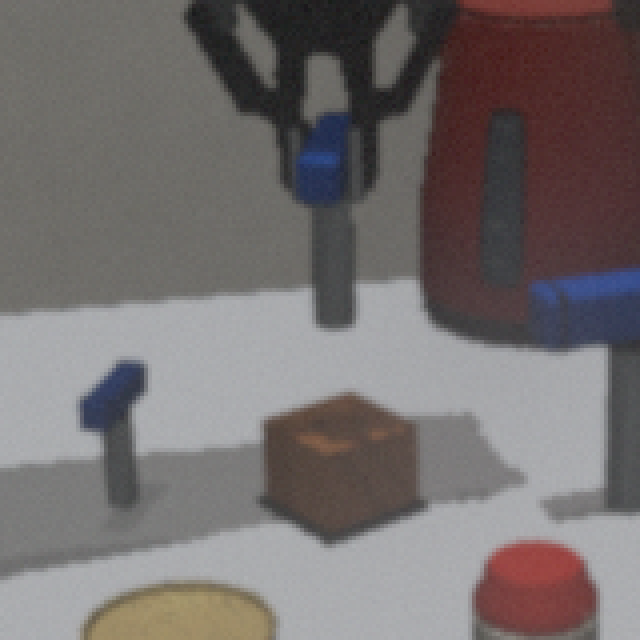

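The crop shows the key upright in the fingers, tip at crop (333,325), and clear of the stand. Carry it to above the bore.

>>> move_arm:
  increments:
    - [5,25,-5,0,0,0,0]
    - [5,70,-13,0,0,0,0]
    - [5,115,-22,0,0,0,0]
    - [5,160,-30,0,0,0,0]
    - [5,205,-38,0,0,0,0]
    - [5,250,-46,0,0,0,0]
    - [5,295,-55,0,0,0,0]
    - [5,335,-62,0,0,0,0]
    - [5,365,-68,5,0,0,0]
    - [5,385,-71,10,0,0,0]

```text
clock: 6.9
tcp_pos: [454.7, -214.3, 160.3]
orientation: [[-0.288, -0.958, -0.001], [-0.958, 0.288, 0.0], [-0.0, 0.001, -1.0]]
wrist_force: [0.6, 0.2, -1.4]
opening: 0.24
```

>>> move_arm:
  increments:
    - [5,6.5,-1.5,10,0,0,0]
    - [5,6.5,-1.5,10,0,0,0]
    - [5,6.5,-1.5,10,0,0,0]

```text
clock: 7.2
tcp_pos: [454.8, -217.8, 150.6]
orientation: [[-0.286, -0.958, -0.001], [-0.958, 0.286, 0.001], [-0.001, 0.001, -1.0]]
wrist_force: [-0.6, 0.9, -1.7]
opening: 0.246
```

```bash
python3 - <<'E'
from h import *
st();plan([455.3,-219.1,150],253.5)
c=snap('side','s2')
P=cloud(c);d=c['depth'];m=(np.abs(P[...,0]-455)<30)&(np.abs(P[...,1]+219)<30)&(P[...,2]>58)&(P[...,2]<135)
for z in range(80,134,4):
    q=P[m&(abs(P[...,2]-z)<2)]
    if len(q): print(z,len(q),q.mean(0).round(1),q[:,0].min().round(1),q[:,0].max().round(1))
I=cv2.imread('pics/s2.png');cv2.imwrite('pics/s2c.png',cv2.resize(I[180:340,210:370],(640,640),interpolation=3))
E
```

```text
t 7.2 tcp [ 454.82 -217.83  150.61] yaw -106.6 z [-0.0011  0.0012 -1.    ] F [-0.6   0.9  -1.73] T [ 0.001 -0.071 -0.011] op 0.246 j [ -40.5  -10.8  -19.1   81.8    0.  -113.9]
yaw -106.6 shift [ 1.08 -0.83  0.61] turn [ 0.08  0.05 -0.1 ]
84 20 [ 452.7 -223.3   84.9] 444.5 465.0
88 37 [ 453.1 -223.7   88. ] 443.6 464.8
92 37 [ 454.2 -223.6   92. ] 443.3 465.3
96 39 [ 452.7 -223.7   95.9] 443.5 465.5
100 42 [ 453.6 -223.4   99.8] 443.6 465.7
104 39 [ 453.  -223.3  103.9] 443.6 465.7
108 33 [ 452.9 -224.3  107.9] 443.8 462.4
112 40 [ 453.1 -224.3  111.8] 444.0 462.8
116 38 [ 452.9 -224.3  116. ] 443.9 462.6
120 40 [ 452.8 -224.1  120. ] 444.3 462.7
124 37 [ 453.1 -224.4  124.3] 444.2 463.0
128 35 [ 453.5 -224.2  127.8] 444.7 463.3
132 44 [ 453.5 -224.1  132.1] 443.8 463.7
```

View pics/s2c.png

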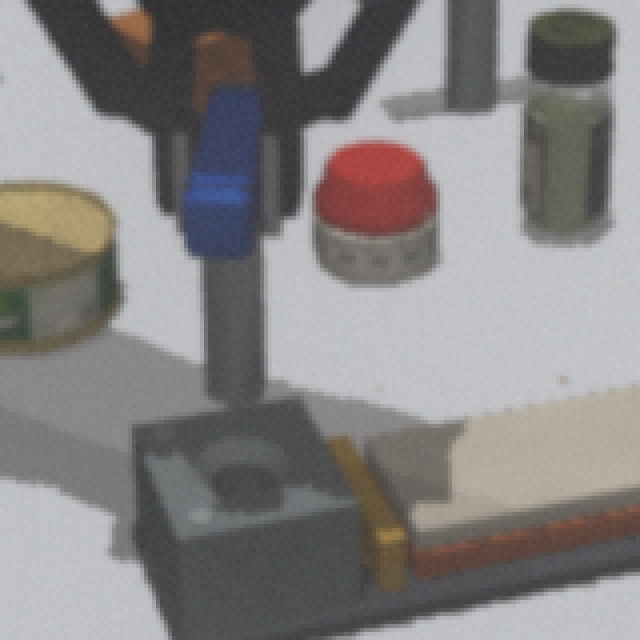

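The shaft is upright, tip at crop (235,400), with the bore mouth at crop (245,470) just below it. I fit the shaft axis and the block in the same side camera to get the relative offset.

```bash
python3 - <<'E'
from h import *
from scipy.optimize import least_squares
c=load('s2');P=cloud(c)
m=(np.abs(P[...,0]-455)<25)&(np.abs(P[...,1]+219)<25)&(P[...,2]>88)&(P[...,2]<132)
q=P[m]
nrm=np.radians(73.4+30+60*np.arange(6));N=np.stack([np.cos(nrm),np.sin(nrm)],1)
f=lambda p:((q[:,:2]-p[:2]-np.outer(q[:,2]-84,p[2:]))@N.T).max(1)-10
r=least_squares(f,[455,-215,0,0],loss='soft_l1',f_scale=0.7);print('shaft axis at tip',r.x[:2].round(2),'tilt',r.x[2:].round(4),np.abs(r.fun).mean())
for n in('side0','top0'):
    P=cloud(load(n));m=(np.abs(P[...,0]-455)<50)&(np.abs(P[...,1]+219)<50)&(P[...,2]>51)&(P[...,2]<57.5)
    q=P[m];print(n,m.sum(),cv2.minAreaRect(q[:,:2].astype(np.float32)),np.median(q[:,2]))
    # bore wall fit (r=12.05), points deep in bore
    b=(np.hypot(P[...,0]-455,P[...,1]+219)<15)&(P[...,2]<45)&(P[...,2]>20);w=P[b]
    # countersink cone: radius = 12.05+(z-46)*5.45/8
    k=(np.hypot(P[...,0]-455,P[...,1]+219)<21)&(P[...,2]<52.5)&(P[...,2]>22);w=P[k]
    rad=lambda z:np.where(z>46,12.05+(z-46)*5.45/8,12.05)
    g=lambda p:np.hypot(w[:,0]-p[0],w[:,1]-p[1])-rad(w[:,2])
    s=least_squares(g,[455,-219],loss='soft_l1',f_scale=0.7);print('  bore',len(w),s.x.round(2),np.abs(s.fun).mean().round(2))
E
```

```text
shaft axis at tip [ 454.15 -215.81] tilt [ 0.0198 -0.0021] 0.6329211774123843
side0 1157 ((455.2914123535156, -218.486083984375), (64.60598754882812, 73.88253784179688), 4.313696384429932) 53.61923066789916
  bore 306 [ 455.4  -217.53] 1.16
top0 1021 ((455.39178466796875, -218.6953582763672), (63.869140625, 71.07144927978516), 4.855288028717041) 54.57364184084463
  bore 197 [ 455.41 -218.97] 1.12
```

>>> move_arm:
  increments:
    - [5,1.5,-1.4,5,0,0,0]
    - [5,1.5,-1.4,15,0,0,0]
    - [5,1.5,-1.4,24,0,0,0]
    - [5,1.5,-1.4,30,0,0,0]
    - [5,1.5,-1.4,33,0,0,0]
    - [5,1.5,-1.4,33,0,0,0]

```text
clock: 7.85
tcp_pos: [455.7, -220.5, 117.7]
orientation: [[-0.286, -0.958, -0.001], [-0.958, 0.286, 0.001], [-0.0, 0.001, -1.0]]
wrist_force: [-0.4, 0.3, -0.9]
opening: 0.244
```

>>> move_arm:
  increments:
    - [5,0,0,1,0,0,0]
    - [5,0,0,2,0,0,0]
    - [5,0,0,2.5,0,0,0]
    - [5,0,0,2.5,0,0,0]

```text
clock: 8.25
tcp_pos: [456.0, -220.8, 115.9]
orientation: [[-0.286, -0.958, 0.0], [-0.958, 0.286, -0.0], [0.0, -0.0, -1.0]]
wrist_force: [-0.1, 0.1, -2.4]
opening: 0.244
```

```bash
python3 -c "
from h import *
st()"
```

```text
t 8.25 tcp [ 456.03 -220.85  115.87] yaw -106.63 z [ 1.e-04 -2.e-04 -1.e+00] F [-0.12  0.06 -2.39] T [ 0.008 -0.033  0.027] op 0.244 j [ -40.7   -9.9  -22.    77.9   -0.  -114. ]
```

>>> move_arm:
  increments:
    - [5,0,0,1,0,0,0]
    - [5,0,0,2,0,0,0]
    - [5,0,0,3,0,0,0]
    - [5,0,0,3,0,0,0]

```text
clock: 8.65
tcp_pos: [455.9, -220.7, 112.6]
orientation: [[-0.286, -0.958, -0.0], [-0.958, 0.286, 0.0], [-0.0, 0.0, -1.0]]
wrist_force: [-0.5, -0.1, -1.9]
opening: 0.248
```

>>> move_arm:
  increments:
    - [5,0,0,1,0,0,0]
    - [5,0,0,1.5,0,0,0]
    - [5,0,0,1.5,0,0,0]

```text
clock: 8.95
tcp_pos: [455.9, -220.7, 111.2]
orientation: [[-0.286, -0.958, -0.0], [-0.958, 0.286, 0.0], [-0.0, 0.0, -1.0]]
wrist_force: [-0.9, 1.3, -1.6]
opening: 0.244
```

```bash
python3 -c "
from h import *
st()"
```

```text
t 8.95 tcp [ 455.93 -220.67  111.19] yaw -106.62 z [-2.e-04  2.e-04 -1.e+00] F [-0.9   1.27 -1.59] T [0.137 0.044 0.007] op 0.244 j [ -40.7   -9.8  -22.4   77.5    0.  -114. ]
```

>>> move_arm:
  increments:
    - [5,-0.5,0.4,1,0,0,0]
    - [5,-0.5,0.4,2,0,0,0]
    - [5,-0.5,0.4,3,0,0,0]
    - [5,-0.5,0.4,3,0,0,0]

```text
clock: 9.35
tcp_pos: [455.7, -220.2, 108.1]
orientation: [[-0.286, -0.958, -0.0], [-0.958, 0.286, -0.0], [0.0, 0.0, -1.0]]
wrist_force: [0.5, -0.5, -1.4]
opening: 0.244
```

```bash
python3 -c "
from h import *
st()"
```

```text
t 9.35 tcp [ 455.71 -220.16  108.11] yaw -106.62 z [-1.e-04 -0.e+00 -1.e+00] F [ 0.52 -0.55 -1.39] T [-0.055 -0.021  0.05 ] op 0.244 j [ -40.6   -9.8  -22.7   77.1   -0.  -114. ]
```

>>> move_arm:
  increments:
    - [5,0,0,2,0,0,0]
    - [5,0,0,5,0,0,0]
    - [5,0,0,8,0,0,0]
    - [5,0,0,11,0,0,0]
    - [5,0,0,14,0,0,0]
    - [5,0,0,16,0,0,0]
    - [5,0,0,16,0,0,0]

```text
clock: 10.05
tcp_pos: [455.6, -220.1, 91.9]
orientation: [[-0.286, -0.958, -0.0], [-0.958, 0.286, 0.0], [-0.0, 0.0, -1.0]]
wrist_force: [-0.3, 0.1, -2.0]
opening: 0.251
```

```bash
python3 -c "
from h import *
st()"
```

```text
t 10.05 tcp [ 455.58 -220.05   91.89] yaw -106.63 z [-4.e-04  3.e-04 -1.e+00] F [-0.26  0.11 -2.03] T [ 0.032 -0.002  0.03 ] op 0.251 j [ -40.6   -9.4  -24.    75.4   -0.  -114. ]
```

Tip is at about z 25, 3 mm above the rim. Creep down to contact.

>>> move_arm:
  increments:
    - [5,0,0,1,0,0,0]
    - [5,0,0,2,0,0,0]
    - [5,0,0,2.7,0,0,0]
    - [5,0,0,2.7,0,0,0]

```text
clock: 10.45
tcp_pos: [455.7, -220.2, 89.5]
orientation: [[-0.286, -0.958, -0.0], [-0.958, 0.286, -0.0], [0.0, -0.0, -1.0]]
wrist_force: [0.2, 0.2, -1.0]
opening: 0.246
```

>>> move_arm:
  increments:
    - [5,0,0,0.4,0,0,0]
    - [5,0,0,0.8,0,0,0]
    - [5,0,0,0.8,0,0,0]

```text
clock: 10.75
tcp_pos: [455.8, -220.2, 88.8]
orientation: [[-0.286, -0.958, 0.0], [-0.958, 0.286, -0.0], [0.0, -0.0, -1.0]]
wrist_force: [-0.4, -0.1, -1.6]
opening: 0.247
```

>>> move_arm:
  increments:
    - [5,0,0,0.4,0,0,0]
    - [5,0,0,0.8,0,0,0]
    - [5,0,0,0.8,0,0,0]

```text
clock: 11.05
tcp_pos: [455.9, -220.2, 88.1]
orientation: [[-0.286, -0.958, 0.0], [-0.958, 0.286, -0.0], [0.0, -0.0, -1.0]]
wrist_force: [0.2, -0.0, -0.5]
opening: 0.242
```

>>> move_arm:
  increments:
    - [5,0,0,0.4,0,0,0]
    - [5,0,0,0.6,0,0,0]
    - [5,0,0,0.6,0,0,0]

```text
clock: 11.35
tcp_pos: [455.8, -220.2, 87.5]
orientation: [[-0.286, -0.958, 0.0], [-0.958, 0.286, -0.0], [0.0, -0.0, -1.0]]
wrist_force: [-0.1, 0.6, 1.1]
opening: 0.249
```

>>> move_arm:
  increments:
    - [5,0,0,0.4,0,0,0]
    - [5,0,0,0.4,0,0,0]

```text
clock: 11.55
tcp_pos: [455.8, -220.3, 87.3]
orientation: [[-0.286, -0.958, 0.0], [-0.958, 0.286, -0.0], [0.0, -0.0, -1.0]]
wrist_force: [-1.7, 0.1, 3.5]
opening: 0.243
```

```bash
python3 -c "
from h import *
st()"
```

```text
t 11.55 tcp [ 455.82 -220.26   87.31] yaw -106.62 z [ 2.e-04 -3.e-04 -1.e+00] F [-1.7   0.12  3.51] T [0.319 0.458 0.01 ] op 0.243 j [ -40.6   -9.2  -24.3   74.9   -0.  -114. ]
```

>>> move_arm:
  increments:
    - [5,0,0.05,0,0,0,2]
    - [5,0,0.1,0,0,0,4]
    - [5,0,0.15,0,0,0,6]
    - [5,0,0.15,0,0,0,6]

```text
clock: 11.95
tcp_pos: [455.7, -220.2, 87.3]
orientation: [[-0.385, -0.923, 0.0], [-0.923, 0.385, -0.0], [0.0, -0.0, -1.0]]
wrist_force: [-2.0, 0.8, 6.0]
opening: 0.247
```

```bash
python3 -c "
from h import *
st()"
```

```text
t 11.95 tcp [ 455.66 -220.16   87.29] yaw -112.65 z [ 1.e-04 -2.e-04 -1.e+00] F [-1.97  0.78  6.  ] T [0.387 0.589 0.035] op 0.247 j [ -40.6   -9.2  -24.4   74.9   -0.  -108. ]
```

>>> move_arm:
  increments:
    - [5,0,0.05,0,0,0,2]
    - [5,0,0.1,0,0,0,4]
    - [5,0,0.15,0,0,0,6]
    - [5,0,0.15,0,0,0,6]

```text
clock: 12.35
tcp_pos: [455.5, -220.1, 87.3]
orientation: [[-0.479, -0.878, 0.0], [-0.878, 0.479, -0.0], [0.0, -0.0, -1.0]]
wrist_force: [-1.6, 1.1, 5.8]
opening: 0.244
```

>>> move_arm:
  increments:
    - [5,0,0.05,0,0,0,2]
    - [5,0,0.1,0,0,0,4]
    - [5,0,0.15,0,0,0,6]
    - [5,0,0.15,0,0,0,6]

```text
clock: 12.75
tcp_pos: [455.4, -220.0, 87.3]
orientation: [[-0.568, -0.823, 0.0], [-0.823, 0.568, -0.0], [0.0, -0.0, -1.0]]
wrist_force: [-1.0, 2.2, 5.2]
opening: 0.248
```

```bash
python3 -c "
from h import *
st()"
```

```text
t 12.75 tcp [ 455.36 -220.03   87.31] yaw -124.62 z [ 1.e-04 -2.e-04 -1.e+00] F [-0.99  2.22  5.17] T [0.492 0.586 0.063] op 0.248 j [-40.6  -9.3 -24.4  74.9  -0.  -96. ]
```

>>> move_arm:
  increments:
    - [5,-0.1,0.15,0,0,0,2]
    - [5,-0.2,0.3,0,0,0,4]
    - [5,-0.3,0.4,0,0,0,6]
    - [5,-0.3,0.4,0,0,0,6]

```text
clock: 13.15
tcp_pos: [455.2, -219.8, 87.3]
orientation: [[-0.651, -0.759, 0.0], [-0.759, 0.651, -0.001], [0.0, -0.001, -1.0]]
wrist_force: [-3.2, 1.2, 5.1]
opening: 0.242
```

>>> move_arm:
  increments:
    - [5,0,0.05,0,0,0,2]
    - [5,0,0.1,0,0,0,4]
    - [5,0,0.15,0,0,0,6]
    - [5,0,0.15,0,0,0,6]

```text
clock: 13.55
tcp_pos: [455.1, -219.6, 87.2]
orientation: [[-0.726, -0.687, 0.0], [-0.687, 0.726, -0.001], [0.0, -0.0, -1.0]]
wrist_force: [-2.2, 0.8, 4.2]
opening: 0.245
```

```bash
python3 -c "
from h import *
st()"
```

```text
t 13.55 tcp [ 455.12 -219.65   87.16] yaw -136.58 z [ 1.e-04 -5.e-04 -1.e+00] F [-2.19  0.8   4.19] T [0.151 0.556 0.051] op 0.245 j [-40.6  -9.4 -24.5  74.9  -0.  -84. ]
```

>>> move_arm:
  increments:
    - [5,0,0.05,0,0,0,2]
    - [5,0,0.1,0.1,0,0,4]
    - [5,0,0.15,0.2,0,0,6]
    - [5,0,0.15,0.2,0,0,6]

```text
clock: 13.95
tcp_pos: [454.8, -219.4, 86.5]
orientation: [[-0.794, -0.608, -0.0], [-0.608, 0.794, -0.0], [0.0, 0.0, -1.0]]
wrist_force: [-0.2, -0.8, 0.6]
opening: 0.244
```

>>> move_arm:
  increments:
    - [5,0,0.05,0,0,0,2]
    - [5,0,0.1,0,0,0,4]
    - [5,0,0.15,0,0,0,6]
    - [5,0,0.15,0,0,0,6]

```text
clock: 14.35
tcp_pos: [454.7, -219.1, 86.3]
orientation: [[-0.853, -0.522, -0.0], [-0.522, 0.853, 0.0], [0.0, 0.0, -1.0]]
wrist_force: [0.5, -0.2, -1.5]
opening: 0.248
```

```bash
python3 -c "
from h import *
st()"
```

```text
t 14.35 tcp [ 454.72 -219.13   86.32] yaw -148.54 z [-4.e-04  2.e-04 -1.e+00] F [ 0.48 -0.19 -1.48] T [-0.2    0.177  0.021] op 0.248 j [-40.6  -9.4 -24.6  74.8  -0.  -72.1]
```

The preload has vanished, so the key is dropping in. Follow down.

>>> move_arm:
  increments:
    - [5,0,0,0.5,0,0,0]
    - [5,0,0,1,0,0,0]
    - [5,0,0,1,0,0,0]

```text
clock: 14.65
tcp_pos: [454.8, -219.2, 85.6]
orientation: [[-0.853, -0.521, -0.0], [-0.521, 0.853, -0.0], [0.0, 0.0, -1.0]]
wrist_force: [-1.3, -0.9, -2.0]
opening: 0.245
```

```bash
python3 -c "
from h import *
st()"
```

```text
t 14.65 tcp [ 454.8  -219.21   85.64] yaw -148.58 z [-2.e-04 -0.e+00 -1.e+00] F [-1.34 -0.91 -2.02] T [-0.216  0.213  0.042] op 0.245 j [-40.6  -9.4 -24.7  74.7  -0.  -72. ]
```

>>> move_arm:
  increments:
    - [5,0,0,1,0,0,0]
    - [5,0,0,2,0,0,0]
    - [5,0,0,2.5,0,0,0]
    - [5,0,0,2.5,0,0,0]

```text
clock: 15.05
tcp_pos: [454.9, -219.2, 83.2]
orientation: [[-0.854, -0.521, -0.0], [-0.521, 0.854, -0.0], [0.0, -0.0, -1.0]]
wrist_force: [-0.4, -2.1, -1.9]
opening: 0.247
```

```bash
python3 -c "
from h import *
st()"
```

```text
t 15.05 tcp [ 454.85 -219.23   83.22] yaw -148.62 z [-1.e-04 -1.e-04 -1.e+00] F [-0.37 -2.07 -1.9 ] T [-0.215  0.33   0.015] op 0.247 j [-40.6  -9.3 -24.9  74.4  -0.  -72. ]
```

>>> move_arm:
  increments:
    - [5,0.1,-0.2,1,0,0,0]
    - [5,0.1,-0.2,2,0,0,0]
    - [5,0.1,-0.2,3,0,0,0]
    - [5,0.1,-0.2,4,0,0,0]
    - [5,0.1,-0.2,5,0,0,0]
    - [5,0.1,-0.2,5,0,0,0]

```text
clock: 15.65
tcp_pos: [454.8, -219.3, 78.1]
orientation: [[-0.854, -0.521, -0.0], [-0.521, 0.854, 0.0], [0.0, 0.0, -1.0]]
wrist_force: [-2.1, 0.3, -2.2]
opening: 0.248
```

```bash
python3 -c "
from h import *
st()"
```

```text
t 15.65 tcp [ 454.81 -219.35   78.07] yaw -148.62 z [-2.e-04  1.e-04 -1.e+00] F [-2.12  0.28 -2.22] T [-0.014  0.456  0.009] op 0.248 j [-40.6  -9.1 -25.2  73.9  -0.  -72. ]
```

>>> move_arm:
  increments:
    - [5,0.1,0.1,0.2,0,0,2]
    - [5,0.2,0.15,0.4,0,0,4]
    - [5,0.2,0.2,0.5,0,0,6]
    - [5,0.2,0.2,0.5,0,0,6]

```text
clock: 16.05
tcp_pos: [454.7, -219.2, 77.7]
orientation: [[-0.904, -0.428, 0.0], [-0.428, 0.904, 0.0], [-0.0, 0.0, -1.0]]
wrist_force: [-0.2, 0.8, -2.5]
opening: 0.25
```

```bash
python3 -c "
from h import *
st()"
```

```text
t 16.05 tcp [ 454.68 -219.24   77.71] yaw -154.65 z [ 1.e-04  2.e-04 -1.e+00] F [-0.17  0.75 -2.55] T [ 0.061  0.24  -0.028] op 0.25 j [-40.6  -9.1 -25.3  73.9   0.  -66. ]
```

>>> move_arm:
  increments:
    - [5,0,0.05,0,0,0,2]
    - [5,0,0.1,0,0,0,4]
    - [5,0,0.12,0,0,0,6]
    - [5,0,0.12,0,0,0,6]

```text
clock: 16.45
tcp_pos: [454.5, -219.2, 77.7]
orientation: [[-0.943, -0.332, -0.0], [-0.332, 0.943, 0.0], [0.0, 0.0, -1.0]]
wrist_force: [-1.5, 0.1, -1.5]
opening: 0.245
```

```bash
python3 -c "
from h import *
st()"
```

```text
t 16.45 tcp [ 454.46 -219.18   77.69] yaw -160.59 z [-3.e-04  1.e-04 -1.e+00] F [-1.52  0.14 -1.53] T [0.051 0.456 0.116] op 0.245 j [-40.6  -9.2 -25.3  73.9  -0.  -60. ]
```

>>> move_arm:
  increments:
    - [5,0,0.05,0,0,0,2]
    - [5,0,0.1,0,0,0,4]
    - [5,0,0.12,0,0,0,6]
    - [5,0,0.12,0,0,0,6]

```text
clock: 16.85
tcp_pos: [454.4, -219.0, 77.7]
orientation: [[-0.973, -0.232, -0.0], [-0.232, 0.973, 0.0], [0.0, 0.0, -1.0]]
wrist_force: [-1.6, -1.0, -1.8]
opening: 0.248
```

```bash
python3 -c "
from h import *
st()"
```

```text
t 16.85 tcp [ 454.41 -219.02   77.68] yaw -166.56 z [-3.e-04  1.e-04 -1.e+00] F [-1.55 -1.01 -1.84] T [0.086 0.531 0.079] op 0.248 j [-40.6  -9.2 -25.3  73.9  -0.  -54.1]
```

>>> move_arm:
  increments:
    - [5,0.1,0.05,0,0,0,2]
    - [5,0.2,0.05,0,0,0,4]
    - [5,0.2,0.05,0,0,0,6]
    - [5,0.2,0.05,0,0,0,6]

```text
clock: 17.25
tcp_pos: [454.3, -218.9, 77.7]
orientation: [[-0.992, -0.13, -0.0], [-0.13, 0.992, 0.0], [0.0, 0.0, -1.0]]
wrist_force: [-2.1, 0.8, -2.0]
opening: 0.244
```

```bash
python3 -c "
from h import *
st()"
```

```text
t 17.25 tcp [ 454.26 -218.93   77.69] yaw -172.54 z [-1.e-04  3.e-04 -1.e+00] F [-2.1   0.76 -1.99] T [0.293 0.436 0.153] op 0.244 j [-40.6  -9.2 -25.4  73.9   0.  -48.1]
```

>>> move_arm:
  increments:
    - [5,0.1,0.05,0,0,0,2]
    - [5,0.2,0.1,0,0,0,4]
    - [5,0.3,0.12,0,0,0,6]
    - [5,0.3,0.12,0,0,0,6]

```text
clock: 17.65
tcp_pos: [454.1, -218.8, 77.7]
orientation: [[-1.0, -0.026, 0.0], [-0.026, 1.0, 0.0], [-0.0, 0.0, -1.0]]
wrist_force: [-0.4, 2.5, -3.0]
opening: 0.249
```

```bash
python3 -c "
from h import *
st()"
```

```text
t 17.65 tcp [ 454.11 -218.84   77.73] yaw -178.52 z [ 2.e-04  4.e-04 -1.e+00] F [-0.39  2.46 -2.98] T [0.444 0.22  0.124] op 0.249 j [-40.6  -9.3 -25.4  73.9   0.  -42.1]
```

>>> move_arm:
  increments:
    - [5,0,0.15,0,0,0,2]
    - [5,0,0.3,0,0,0,4]
    - [5,0,0.4,0,0,0,6]
    - [5,0,0.4,0,0,0,6]

```text
clock: 18.05
tcp_pos: [454.1, -218.6, 77.7]
orientation: [[-0.997, 0.079, 0.0], [0.079, 0.997, 0.0], [-0.0, 0.0, -1.0]]
wrist_force: [-0.5, 0.6, -2.2]
opening: 0.247
```

```bash
python3 -c "
from h import *
st()"
```

```text
t 18.05 tcp [ 454.08 -218.62   77.72] yaw 175.48 z [ 2.e-04  0.e+00 -1.e+00] F [-0.5   0.56 -2.2 ] T [0.147 0.161 0.025] op 0.247 j [-40.6  -9.3 -25.4  73.9   0.  -36.1]
```

>>> move_arm:
  increments:
    - [5,0,0.05,0,0,0,2]
    - [5,0,0.1,0,0,0,4]
    - [5,0,0.1,0,0,0,5]

```text
clock: 18.35
tcp_pos: [454.0, -218.5, 77.7]
orientation: [[-0.986, 0.166, 0.0], [0.166, 0.986, 0.0], [-0.0, 0.0, -1.0]]
wrist_force: [-1.4, 1.4, -3.3]
opening: 0.249
```

```bash
python3 -c "
from h import *
st()
for n in('top0','side0'):pass
c=snap('side','s3');P=cloud(c);P0=cloud(load('side0'))
th=np.radians(4.9);e=np.array([np.cos(th),np.sin(th)])
for a,b in((load('side0'),P0),(c,P)):
    h=cv2.cvtColor(a['pixels'],cv2.COLOR_BGR2HSV);m=(h[...,0]>12)&(h[...,0]<30)&(h[...,1]>110)
    x=(b[...,:2]-[455.4,-218.8])@e;y=(b[...,:2]-[455.4,-218.8])@[-e[1],e[0]]
    m&=(x>28)&(x<70)&(abs(y)<36)&(b[...,2]>25);w=x[m&(b[...,2]>38)];print(m.sum(),np.median(x[m]),np.percentile(w,[5,25,50,75,95]).round(1),np.percentile(b[...,2][m],[5,95]).round(1))
"
```

```text
t 18.35 tcp [ 454.04 -218.46   77.69] yaw 170.45 z [ 0.e+00  2.e-04 -1.e+00] F [-1.42  1.35 -3.26] T [0.304 0.104 0.193] op 0.249 j [-40.6  -9.3 -25.4  73.9   0.  -31.1]Traceback (most recent call last):
  File "<string>", line 10, in <module>
    m&=(x>28)&(x<70)&(abs(y)<36)&(b[...,2]>25);w=x[m&(b[...,2]>38)];print(m.sum(),np.median(x[m]),np.percentile(w,[5,25,50,75,95]).round(1),np.percentile(b[...,2][m],[5,95]).round(1))
                                                                                                  ~~~~~~~~~~~~~^^^^^^^^^^^^^^^^^^^
    return _quantile_unchecked(
        a, q, axis, out, overwrite_input, method, keepdims, weights)
    return _ureduce(a,
                    func=_quantile_ureduce_func,
    ...<5 lines>...
                    overwrite_input=overwrite_input,
                    method=method)
    r = func(a, **kwargs)
    result = _quantile(arr,
                       quantiles=q,
    ...<2 lines>...
                       out=out,
                       weights=wgt)
    slices_having_nans = np.isnan(arr[-1, ...])
                                  ~~~^^^^^^^^^
IndexError: index -1 is out of bounds for axis 0 with size 0
```

```bash
python3 -c "
from h import *
th=np.radians(4.9);e=np.array([np.cos(th),np.sin(th)])
for n in('side0','s3'):
    a=load(n);b=cloud(a);h=cv2.cvtColor(a['pixels'],cv2.COLOR_BGR2HSV);m=(h[...,0]>12)&(h[...,0]<30)&(h[...,1]>110)
    x=(b[...,:2]-[455.4,-218.8])@e;y=(b[...,:2]-[455.4,-218.8])@[-e[1],e[0]]
    m&=(x>20)&(x<80)&(abs(y)<45);w=x[m];print(m.sum(),np.percentile(w,[5,25,50,75,95]).round(1),np.percentile(b[...,2][m],[5,95]).round(1))
A=[cv2.resize(cv2.imread(f'pics/{n}.png')[260:350,235:335],(400,360),interpolation=3) for n in('side0','s3')]
cv2.imwrite('pics/jaw.png',np.clip(np.hstack(A)*1.5,0,255).astype(np.uint8))
"
```

```text
159 [41.1 42.9 45.2 47.2 49.2] [32.7 35.4]
52 [45.8 47.1 49.  50.4 51.7] [32.  35.3]
```

View pics/jaw.png

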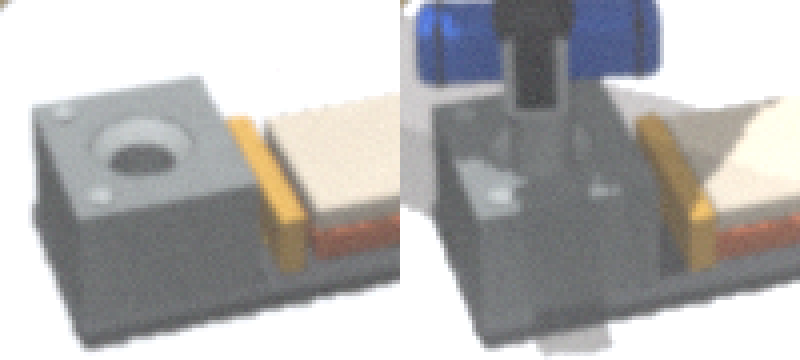

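Left the jaw stands off the stone; right (crop about (690,215)) it has moved about 3.5 mm and lies against or very near the stone. Now small steps, watching torque.

>>> move_arm:
  increments:
    - [5,0,0.1,0,0,0,2]
    - [5,0,0.15,0,0,0,3]
    - [5,0,0.15,0,0,0,3]

```text
clock: 18.7
tcp_pos: [454.0, -218.4, 77.7]
orientation: [[-0.976, 0.217, -0.0], [0.217, 0.976, 0.0], [0.0, 0.0, -1.0]]
wrist_force: [0.0, 0.5, -4.4]
opening: 0.244
```

```bash
python3 -c "
from h import *
st()"
```

```text
t 18.7 tcp [ 454.03 -218.35   77.72] yaw 167.45 z [-0.  0. -1.] F [ 0.04  0.52 -4.39] T [0.231 0.172 0.507] op 0.244 j [-40.6  -9.3 -25.4  73.9  -0.  -28. ]
```

>>> move_arm:
  increments:
    - [5,0,0,0,0,0,0]

```text
clock: 18.8
tcp_pos: [454.0, -218.4, 77.7]
orientation: [[-0.976, 0.217, -0.0], [0.217, 0.976, 0.0], [0.0, 0.0, -1.0]]
wrist_force: [0.2, -0.0, -3.4]
opening: 0.25
```

```bash
python3 -c "
from h import *
st()
c=snap('side','s4');th=np.radians(4.9);e=np.array([np.cos(th),np.sin(th)])
for n in('s3','s4'):
    a=load(n);b=cloud(a);h=cv2.cvtColor(a['pixels'],cv2.COLOR_BGR2HSV);m=(h[...,0]>12)&(h[...,0]<30)&(h[...,1]>110)
    x=(b[...,:2]-[455.4,-218.8])@e;y=(b[...,:2]-[455.4,-218.8])@[-e[1],e[0]]
    m&=(x>20)&(x<80)&(abs(y)<45);w=x[m];print(m.sum(),np.percentile(w,[5,25,50,75,95]).round(1))
st()
"
```

```text
t 18.8 tcp [ 454.01 -218.35   77.73] yaw 167.45 z [-1.e-04  0.e+00 -1.e+00] F [ 0.24 -0.05 -3.37] T [0.284 0.171 0.477] op 0.25 j [-40.6  -9.3 -25.4  73.9  -0.  -28. ]
52 [45.8 47.1 49.  50.4 51.7]
56 [44.9 47.1 49.2 50.6 52.5]
t 18.85 tcp [ 454.03 -218.41   77.75] yaw 167.44 z [-0. -0. -1.] F [-0.33  1.17 -3.87] T [0.186 0.207 0.466] op 0.245 j [-40.6  -9.3 -25.4  73.9  -0.  -28. ]
```

The firm stop is reached: torque 0.47 N m with little lateral force. Ease back into the socket's play, then withdraw.

>>> move_arm:
  increments:
    - [5,0,0,0,0,0,-1.5]
    - [5,0,-0.05,0,0,0,-3]
    - [5,0,-0.1,0,0,0,-5]
    - [5,0,-0.1,0,0,0,-5]

```text
clock: 19.25
tcp_pos: [454.1, -218.6, 77.9]
orientation: [[-0.991, 0.131, 0.0], [0.131, 0.991, -0.0], [-0.0, -0.0, -1.0]]
wrist_force: [-0.9, 1.1, -3.3]
opening: 0.243
```

```bash
python3 -c "
from h import *
st()"
```

```text
t 19.25 tcp [ 454.06 -218.56   77.91] yaw 172.47 z [ 2.e-04 -1.e-04 -1.e+00] F [-0.9   1.11 -3.29] T [ 0.381  0.086 -0.004] op 0.243 j [-40.6  -9.3 -25.4  73.9   0.  -33.1]
```

>>> move_arm:
  increments:
    - [5,0,0.1,-1,0,0,-1]
    - [5,0,0.1,-3,0,0,-1]
    - [5,0,0.1,-6,0,0,-1]
    - [5,0,0.1,-10,0,0,-1]
    - [5,0,0.1,-14,0,0,-1]

```text
clock: 19.75
tcp_pos: [454.2, -218.6, 92.4]
orientation: [[-0.993, 0.116, 0.0], [0.116, 0.993, -0.001], [-0.001, -0.001, -1.0]]
wrist_force: [-0.6, -0.3, -1.8]
opening: 0.249
```

```bash
python3 -c "
from h import *
st()"
```

```text
t 19.75 tcp [ 454.23 -218.63   92.43] yaw 173.37 z [ 5.e-04 -6.e-04 -1.e+00] F [-0.62 -0.3  -1.83] T [ 0.039 -0.016  0.014] op 0.249 j [-40.6  -9.8 -24.3  75.4  -0.  -34. ]
```

Free. Lift out (to TCP z about 175) and check the jaw.

>>> move_arm:
  increments:
    - [5,0,0,-5,0,0,0]
    - [5,0,0,-12,0,0,0]
    - [5,0,0,-20,0,0,0]
    - [5,0,0,-30,0,0,0]
    - [5,0,0,-42,0,0,0]
    - [5,0,0,-55,0,0,0]
    - [5,0,0,-70,0,0,0]
    - [5,0,0,-80,0,0,0]
    - [5,0,0,-83,0,0,0]
    - [5,0,0,-83,0,0,0]

```text
clock: 20.75
tcp_pos: [454.3, -218.6, 175.3]
orientation: [[-0.993, 0.115, 0.001], [0.115, 0.993, -0.001], [-0.001, -0.001, -1.0]]
wrist_force: [-0.1, 0.3, -1.7]
opening: 0.245
```

```bash
python3 - <<'E'
from h import *
st()
c=snap('side','s5');th=np.radians(4.9);e=np.array([np.cos(th),np.sin(th)])
for n in('side0','s4','s5'):
    a=load(n);b=cloud(a);h=cv2.cvtColor(a['pixels'],cv2.COLOR_BGR2HSV);m=(h[...,0]>12)&(h[...,0]<30)&(h[...,1]>110)
    x=(b[...,:2]-[455.4,-218.8])@e;y=(b[...,:2]-[455.4,-218.8])@[-e[1],e[0]]
    m&=(x>20)&(x<80)&(abs(y)<45);w=x[m];print(n,m.sum(),np.percentile(w,[5,25,50,75,95]).round(1))
A=[cv2.resize(a['pixels'][190:350,210:370],(400,400),interpolation=3) for a in(load('side0'),c)]
cv2.imwrite('pics/jaw2.png',np.clip(np.hstack(A)*1.5,0,255).astype(np.uint8))
plan([497.6,177,175],253.4)
E
```

```text
t 20.75 tcp [ 454.28 -218.6   175.33] yaw 173.38 z [ 6.e-04 -6.e-04 -1.e+00] F [-0.09  0.34 -1.75] T [-0.01  -0.014  0.017] op 0.245 j [-40.6 -11.2 -16.9  84.2  -0.  -34. ]
side0 159 [41.1 42.9 45.2 47.2 49.2]
s4 56 [44.9 47.1 49.2 50.6 52.5]
s5 49 [44.6 46.3 48.  50.4 51.8]
yaw 173.38 shift [ 2.3100e+00  3.9777e+02 -3.6000e-01] turn [ 1.000e-02 -1.000e-02 -8.002e+01]
```

View pics/jaw2.png

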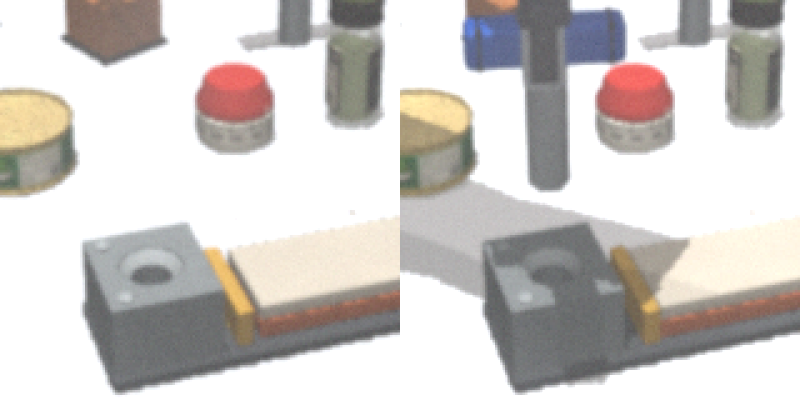

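The right half shows the jaw (crop (640,290)) tight against the stone, bystanders unmoved. Carry the key back.

>>> move_arm:
  increments:
    - [5,0,30,0,0,0,-8]
    - [5,0,75,0,0,0,-16]
    - [5,0,120,0,0,0,-24]
    - [5,0,165,0,0,0,-32]
    - [5,1,210,0,0,0,-40]
    - [5,1,255,0,0,0,-48]
    - [5,2,300,0,0,0,-56]
    - [5,2,345,0,0,0,-64]
    - [5,2,380,0,0,0,-72]
    - [5,2.5,397,0,0,0,-80]

```text
clock: 21.8
tcp_pos: [496.6, 179.0, 173.7]
orientation: [[-0.278, -0.961, -0.001], [-0.961, 0.278, 0.0], [0.0, 0.001, -1.0]]
wrist_force: [0.4, -2.1, -1.6]
opening: 0.243
```

>>> move_arm:
  increments:
    - [5,0,0,0,0,0,0]
    - [5,0,0,0,0,0,0]
    - [5,0,0,0,0,0,0]
    - [5,0,0,0,0,0,0]

```text
clock: 22.2
tcp_pos: [497.4, 175.3, 174.6]
orientation: [[-0.289, -0.957, -0.0], [-0.957, 0.289, -0.0], [0.0, 0.0, -1.0]]
wrist_force: [0.2, 0.6, -1.1]
opening: 0.246
```

```bash
python3 - <<'E'
from h import *
st();plan([497.3,176.4,120],253.4)
E
```

```text
t 22.2 tcp [497.38 175.3  174.64] yaw -106.78 z [-2.e-04 -2.e-04 -1.e+00] F [ 0.15  0.63 -1.07] T [-0.01  -0.004  0.001] op 0.246 j [  5.2  -7.  -13.2  83.8  -0.  -68. ]
yaw -106.78 shift [-1.05  0.39 54.64] turn [ 0.   -0.02 -0.18]
```

Lower the tip to the mouth level first (TCP z 120, tip about 53).

>>> move_arm:
  increments:
    - [5,-1,0.4,10,0,0,0]
    - [5,-1,0.4,25,0,0,0]
    - [5,-1,0.4,40,0,0,0]
    - [5,-1,0.4,50,0,0,0]
    - [5,-1,0.4,53,0,0,0]
    - [5,-1,0.4,55,0,0,0]
    - [5,-1,0.4,55,0,0,0]

```text
clock: 22.9
tcp_pos: [497.4, 177.3, 119.9]
orientation: [[-0.286, -0.958, 0.0], [-0.958, 0.286, -0.0], [0.0, -0.0, -1.0]]
wrist_force: [0.3, 0.3, -1.3]
opening: 0.243
```

>>> move_arm:
  increments:
    - [5,0,0,2,0,0,0]
    - [5,0,0,4,0,0,0]
    - [5,0,0,6,0,0,0]
    - [5,0,0,8,0,0,0]
    - [5,0,0,8,0,0,0]

```text
clock: 23.4
tcp_pos: [497.1, 177.3, 111.4]
orientation: [[-0.286, -0.958, -0.0], [-0.958, 0.286, -0.0], [0.0, 0.0, -1.0]]
wrist_force: [-0.1, 0.4, -0.8]
opening: 0.246
```

```bash
python3 - <<'E'
from h import *
st()
E
```

```text
t 23.4 tcp [497.07 177.26 111.44] yaw -106.62 z [-4.e-04 -1.e-04 -1.e+00] F [-0.06  0.45 -0.79] T [0.028 0.003 0.033] op 0.246 j [  5.4  -6.  -18.8  77.2  -0.  -68. ]
```

Tip z is about 45, inside the hole without force. Continue to just above the bottom (TCP z 77.5).

>>> move_arm:
  increments:
    - [5,0,0,4,0,0,0]
    - [5,0,0,9,0,0,0]
    - [5,0,0,15,0,0,0]
    - [5,0,0,21,0,0,0]
    - [5,0,0,27,0,0,0]
    - [5,0,0,31,0,0,0]
    - [5,0,0,33,0,0,0]
    - [5,0,0,33.5,0,0,0]
    - [5,0,0,33.5,0,0,0]

```text
clock: 24.3
tcp_pos: [497.3, 177.3, 78.4]
orientation: [[-0.286, -0.958, 0.0], [-0.958, 0.286, -0.0], [0.0, -0.0, -1.0]]
wrist_force: [0.4, -0.1, -1.9]
opening: 0.247
```

```bash
python3 - <<'E'
from h import *
st()
E
```

```text
t 24.3 tcp [497.33 177.3   78.39] yaw -106.62 z [ 2.e-04 -1.e-04 -1.e+00] F [ 0.4  -0.06 -1.93] T [-0.03   0.051 -0.027] op 0.247 j [  5.4  -5.  -21.4  73.6  -0.  -68. ]
```

Down 1 mm more, then release gradually and retreat upward.

>>> move_arm:
  increments:
    - [5,0,0,1,0,0,0]
    - [5,0,0,1.2,0,0,0]
    - [22,0,0,1.2,0,0,0]
    - [26,0,0,1.2,0,0,0]
    - [32,0,0,1.2,0,0,0]
    - [40,0,0,1.2,0,0,0]
    - [55,0,0,1.2,0,0,0]
    - [70,0,0,1.2,0,0,0]
    - [70,0,0,1.2,0,0,0]
    - [70,0,0,1.2,0,0,0]
  grip_force: 20

```text
clock: 25.3
tcp_pos: [497.2, 177.3, 77.0]
orientation: [[-0.286, -0.958, -0.0], [-0.958, 0.286, -0.0], [0.0, -0.0, -1.0]]
wrist_force: [-0.4, -0.2, -0.2]
opening: 0.822
```

```bash
python3 - <<'E'
from h import *
st()
E
```

```text
t 25.3 tcp [497.24 177.3   77.05] yaw -106.62 z [-0.e+00 -1.e-04 -1.e+00] F [-0.45 -0.19 -0.22] T [-0.026  0.012  0.015] op 0.822 j [  5.4  -4.9 -21.5  73.5  -0.  -68. ]
```

>>> move_arm:
  increments:
    - [70,0,0,-8,0,0,0]
    - [70,0,0,-25,0,0,0]
    - [70,0,0,-50,0,0,0]
    - [70,0,0,-85,0,0,0]
    - [70,0,0,-120,0,0,0]
    - [70,0,0,-150,0,0,0]
    - [70,40,0,-160,0,0,0]
    - [70,90,0,-160,0,0,0]
    - [70,140,0,-160,0,0,0]
    - [70,150,0,-160,0,0,0]

```text
clock: 26.3
tcp_pos: [453.5, 30.2, 238.0]
orientation: [[-0.289, -0.957, 0.001], [-0.957, 0.289, -0.001], [0.001, -0.001, -1.0]]
wrist_force: [0.2, 0.7, 0.1]
opening: 0.816
```

>>> move_arm:
  increments:
    - [70,40,0,0,0,0,0]
    - [70,80,0,0,0,0,0]
    - [70,100,0,0,0,0,0]
    - [70,100,0,0,0,0,0]

```text
clock: 26.7
tcp_pos: [425.5, -64.0, 237.7]
orientation: [[-0.289, -0.957, 0.001], [-0.957, 0.289, -0.001], [0.0, -0.001, -1.0]]
wrist_force: [-0.4, -0.5, -0.4]
opening: 0.824
```

```bash
python3 - <<'E'
from h import *
st()
c=snap('side','s6');t=snap('top','t6');cv2.imwrite('pics/end.png',np.vstack([cv2.resize(c['pixels'],(400,300)),cv2.resize(t['pixels'],(400,300))]))
P=cloud(t);h=cv2.cvtColor(t['pixels'],cv2.COLOR_BGR2HSV)
m=(h[...,0]>105)&(h[...,0]<128)&(h[...,1]>150)&(np.hypot(P[...,0]-497,P[...,1]-177)<50)&(P[...,2]>60)
q=P[m];print(m.sum(),q.mean(0).round(1),np.percentile(q[:,2],[5,50,95]).round(1)) if m.any() else print('occluded')
E
```

```text
t 26.7 tcp [425.47 -63.96 237.65] yaw -106.8 z [ 7.e-04 -7.e-04 -1.e+00] F [-0.37 -0.54 -0.39] T [-0.025 -0.002 -0.015] op 0.824 j [-26.1 -24.  -20.9  93.1  -0.  -99.3]
464 [497.6 176.9 109.5] [107.  109.5 112.1]
```

View pics/end.png

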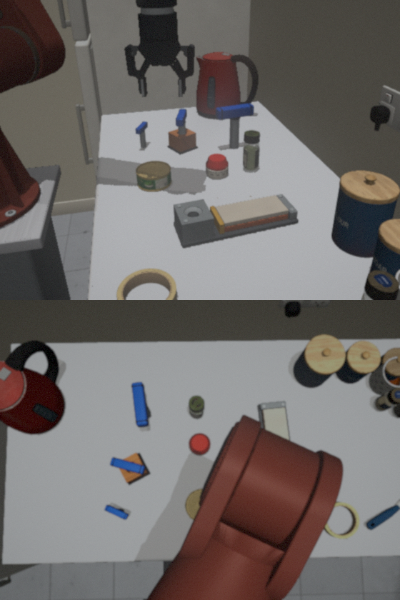

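The key stands in its stand (lower picture (128,466), handle top z 109.5 as at the start), the bystanders are in place, and the arm is clear. One last unshadowed jaw reading, and hand in if it agrees.

```bash
python3 - <<'E'
from h import *
th=np.radians(4.9);e=np.array([np.cos(th),np.sin(th)]);r=[]
for n in('side0','s6'):
    a=load(n);b=cloud(a);h=cv2.cvtColor(a['pixels'],cv2.COLOR_BGR2HSV);m=(h[...,0]>12)&(h[...,0]<30)&(h[...,1]>110)
    x=(b[...,:2]-[455.4,-218.8])@e;y=(b[...,:2]-[455.4,-218.8])@[-e[1],e[0]]
    m&=(x>20)&(x<80)&(abs(y)<45);r.append(np.percentile(x[m],[5,25,50,75,95]));print(n,m.sum(),r[-1].round(1))
d=np.median(r[1]-r[0]);print('jaw moved',d)
if d>3: print(ticket.finish_job())
E
```

```text
side0 159 [41.1 42.9 45.2 47.2 49.2]
s6 162 [44.7 46.1 48.2 50.5 52.5]
jaw moved 3.251627521290537
the job is handed in; nothing more can be done
None
```

The stone should be clamped and the key is back in its stand; I handed the job in at about 27 s. No verdict is reported, and two of my checks leave some doubt.

**What I did:** I took the middle-sized key from its stand, lowered it into the bore and pressed with about 6–8 N. I turned it clockwise about 36° until it dropped roughly 10 mm into the socket, then turned the screw to its firm stop. I eased back to zero torque, withdrew the key and put it back in the stand.

**Checks that agreed:**
- **Key:** It stands upright in the stand with its handle top at z 109.5 mm, the same as at the start.
- **Bystanders:** The timer and the spice jar look unmoved in the last pictures. The tin is half hidden from above but looks in place from the side.
- **Robot:** The gripper is open and clear of everything, with no force on the wrist.
- **Jaw:** It lies against the stone in the pictures.

**Checks that leave doubt:**
- **Jaw travel:** The camera shows about 3.3 mm of movement (about 4 mm while the key was still turned hard against the stop). The key's rotation suggests about 4 mm, and at least 3.7 mm was expected. The camera is only good to about 2 mm, so I relied on the stop for the clamp.
- **Torque at the stop:** It read 0.47–0.51 N m for a moment, which is at the edge of the 0.5 N m (100 N) limit. I can't rule out that the contact-force limit was briefly touched.

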